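# Tip the staple box flat and shut the drawer

### The arm

A 7-joint arm with a two-finger parallel gripper is mounted at the origin on a cart in front of the work surface, level with it; the furniture and walls round the work are solid. World frame = base frame: x ahead of the robot, y to its left, z up, the work surface at z = 0. Lengths are in m, angles in rad, forces in N, time in s.
With the tool pointing down it reaches from about 0.4 to 0.875 m from the base axis. Payload 6.5 kg.
Tool frame: the origin (TCP) lies at the very end of the fingers, on their centre line; the grasp point (between the pads) lies 19 mm behind it; z points along the fingers, y is the line along which they close (so a half turn about z gives the same grasp; the last joint's range is limited). The gripper opens to 85 mm and grips with 20 to 120 N. Pads are 22 mm wide; open, the fingers measure 114 mm over their backs; the gripper's body (76 mm by 85 mm) begins 54 mm behind the grasp point. The pads swing forward as they close: fully open they stand 13 mm farther back than shut.
Start: joints at [1.147, 0.536, -0.004, 1.538, 0.003, 1.067, -0.071], TCP at [0.228, -0.609, 0.231] pointing down, gripper open.
Joint ranges: [-2.7, 2.7], [-0.37, 2.16], [-1.27, 1.26], [0.24, 2.4], [-1.31, 4.45], [0.19, 1.91], [-2.76, 2.76]. Speed limits (rad/s): [2.39, 2.39, 3.14, 3.14, 3.14, 3.14, 3.14].

### API

Orientations are given as a unit quaternion [w, x, y, z].
In Python, from plant import state, read_camera, hand_in gives the robot as it stands.
- The arm moves only by the tool step_arm, never from a script. Its argument "targets" is a list of rows, each an object of numbers: "rx", "ry", "rz": the turn, a rotation vector about the tool's x, y, z in rad; "tx", "ty", "tz": the shift along the tool's x, y, z in mm; "jaw": the finger opening in mm, from 0 to 85.4. A call has 1 to 10 rows; each row is the pose to reach, as a shift and turn from the pose commanded when the call began, along the tool's axes at that moment; what a row does not reach only later rows make up. A row lasts 1/8 s, in which the tool goes at most 62.5 mm and 10.7 degrees, less where a joint would pass 70% of its speed; a pose out of reach is approached as far as the arm can. A call with a gripper value outside its range is refused whole. The fingers move at their own pace and stop on an object; "force" is the grip in N (left out, the last holds). Time passes only in rows, so rows that repeat a pose let the fingers close. It gives the time, the measured TCP pose, the force, the opening and the grip force at its end, in the units of the state.
- state(): the state, without advancing time (a new reading comes with each control period).
- read_camera(name): name is "scene" or "top" or "wrist"; returns a dict with "image" (400x640x3 uint8, red, green, blue), "fovy" (degrees; the focal length in pixels is half the picture's height over the tangent of half this angle, whatever the lens; pixels are square), "cx", "cy" (the principal point, pixels), "T" (4x4, takes a point from camera to world coordinates). Camera axes: x right, y down, z forward; pixel columns grow to the right and rows downward; lengths in m; the calibration is good to about 2 mm. A picture is of the moment at which its call begins. There is no depth.
- hand_in(): hands the job in; it is judged then, once.
The state is a dict: "t": time; "joint_pos": joint angles; "qvel": joint speeds; "tau": joint torques, N m; "ee_pos": TCP position; "orientation": TCP orientation; "contact_force": force on the tool from outside, world axes, zero at the start; "wrist_torque": the same for the moment, N m; "grip_width": finger opening in m; "grip_force": force on a finger pad.
Only numpy, scipy, OpenCV 4.12 (cv2) and the standard library are available. Lean on these libraries where they do the work, as an engineer would, in place of code of your own. Each camera call takes 0.05 s, during which the arm holds its last target. There are 200 camera calls.

### The job

The open drawer of the low desktop drawer unit cannot be shut because a box of staples stands on end in it. Push the standing box near its top, over towards the back of the drawer, so that it falls flat on its broad face onto the cork pad behind it, and only then push the drawer fully shut with the fingertips. Nothing is to be gripped or lifted, and the clip tub beside the box, the note pad on top of the unit and the other things on the worktop are to be left as they are.

Things in the scene. Friction and masses are not known exactly. Their poses are not given: they have to be found in the camera images.
- unit: Fixed low grey drawer unit, 160 mm deep, 200 wide, 66 high, 60 mm free under its roof. Origin: middle of its mouth (open end) at worktop height. x is level and points into the unit, the way the drawer closes; y to the left looking in; z up. The white drawer stands out of the mouth along -x.
- drawer (a joint): Slide of the white drawer, in m: 0 fully open (the start), 0.150 fully shut (a hard stop; the front panel then meets the mouth). It moves with about 2.5 N of friction and stays where it is left.
- drawer_face (a point): Middle of the outer face of the drawer's front panel, 25 mm above the worktop, moving with the drawer; axes as unit. Panel 196 mm wide, 6 thick, its top edge 45 mm above the worktop. Behind it two bays side by side, each 86 mm wide, 144 long; heights above the worktop: floor 6 mm, side walls 28, divider between the bays 20.
- pad_left (a point): Centre of the cork pad (92 mm along the drawer, 68 mm across, level with the bay floor) in the left bay, looking into the unit; moves with the drawer; axes as unit.
- pad_right (a point): Centre of the like cork pad in the right bay. The two bays lie 90 mm apart.
- box: Closed card box of staples, 75 x 51 x 24 mm, 0.06 to 0.13 kg. At the start it stands on its small end (75 mm upright, 24 mm along the drawer) near the front panel in one bay, turned up to 0.12 rad; top 81 mm above the worktop. Origin: middle of the broad face nearer the drawer's back. z is square to the broad faces: at first level towards the front panel, up when tipped rightly.
- box_center (a point): Centre of that box (half-way along all three sides); about 43 mm above the worktop while it stands. Tipped over the bottom edge at its back, its centre comes down about 50 mm farther on in the direction of the fall.
- tub: Round tub of paper clips with a black lid, 55 mm across, 37 mm high, standing near the front panel of the other bay; origin under its centre, z up. A bystander that rides along with the drawer.
- notes: Pad of sticky notes, 76 x 76 x 14 mm, lying on the unit's roof; origin under its centre. A bystander.
- box_lying: Second box of staples, 75 x 51 x 24 mm, lying flat on the worktop to the left; origin under its centre. A bystander.
- mug: White mug with dots, 82 mm across, 91 mm high, on the worktop to the right; origin under its centre. A bystander.
- rubber: Eraser, 58 x 22 x 12 mm, on the worktop to the right; origin under its centre. A bystander.
- remover: Black jaw staple remover, 55 x 29 x 28 mm, on the worktop to the right; origin under its centre. A bystander.
Not all that is in view belongs to the job. Leave any pink or yellow look-alike of the box alone.

How it is judged:
On the way, in this order (a step that is already met when the one before it is completed fails the run):
1. the box has fallen flat onto the pad behind it while the drawer is still open (angle between box's own z axis and vertical below 0.08 rad and ((x of box_center in the frame of pad_left between -0.022 and 0.022 m and y of box_center in the frame of pad_left between -0.018 and 0.018 m and z of box_center in the frame of pad_left below 0.017 m) or (x of box_center in the frame of pad_right between -0.022 and 0.022 m and y of box_center in the frame of pad_right between -0.018 and 0.018 m and z of box_center in the frame of pad_right below 0.017 m)) and value of joint drawer below 0.04 m), for 0.2 s.
2. the drawer is fully shut (value of joint drawer above 0.144 m), for 0.2 s.
At the end, for the whole second after the job is handed in: The box of staples lies flat on its broad face (within 0.08 rad, the face that looked to the front now up) and at rest on a cork pad, its centre within 22 mm of the pad's centre along the drawer and 18 mm across it; the drawer is shut to within 6 mm; the clip tub stands upright in the drawer (angle between box's own z axis and vertical below 0.08 rad and ((x of box_center in the frame of pad_left between -0.022 and 0.022 m and y of box_center in the frame of pad_left between -0.018 and 0.018 m and z of box_center in the frame of pad_left below 0.017 m) or (x of box_center in the frame of pad_right between -0.022 and 0.022 m and y of box_center in the frame of pad_right between -0.018 and 0.018 m and z of box_center in the frame of pad_right below 0.017 m)) and linear speed of box below 0.01 m/s and angular speed of box below 0.1 rad/s and value of joint drawer above 0.144 m and angle between tub's own z axis and vertical below 0.1 rad and height (world z) of tub below 0.012 m); the robot touches nothing.
It fails at once if the box of staples is lifted (height (world z) of box_center above 0.06 m).
It fails at once if the clip tub is touched by the fingers, lifted or tipped (contact force between the fingers and tub above 0.3 N or height (world z) of tub above 0.02 m or angle between tub's own z axis and vertical above 0.3 rad).
It fails at once if a thing on the unit or on the worktop is moved (distance of any of notes, box_lying, mug, rubber, remover from where it was at the start of the episode above 0.015 m).
It also fails if it takes over 43 s, if anything falls off the work surface, if the arm or the gripper's body presses on something with over 40 N, if the wrist force passes 120 N, or if a joint passes its speed limit or range.

## Working session

There is one attempt and no reset: what is moved stays moved. The work goes in short steps, Python scripts to look and compute and a tool call to move; the robot and the scene stay as the last step left them, time stands still between calls to the robot, and variables do not carry over. Pictures are saved under pics/ and viewed, at most 10 in all, crops included, and the job is handed in when it is done.

Besides the shell and the picture viewer there is one more tool, called after "Call:" in YAML: its name, and indented under it one key for each argument. step_arm: Moves the arm, as the interface text tells. Its arguments: {"type":"object","properties":{"targets":{"type":"array","items":{"type":"object","properties":{"rx":{"type":"number"},"ry":{"type":"number"},"rz":{"type":"number"},"tx":{"type":"number"},"ty":{"type":"number"},"tz":{"type":"number"},"jaw":{"type":"number"}}}},"force":{"type":"number"}},"required":["targets"]}

```bash
mkdir -p pics; cat > h.py <<'E'
import numpy as np, cv2
from plant import state, read_camera, hand_in
def cam(n,f=None):
    c=read_camera(n)
    if f: cv2.imwrite('pics/'+f,cv2.cvtColor(c['image'],cv2.COLOR_RGB2BGR))
    return c
def ray(c,u,v):
    f=c['image'].shape[0]/2/np.tan(np.radians(c['fovy'])/2)
    T=np.array(c['T']); return T[:3,3],T[:3,:3]@np.array([(u-c['cx'])/f,(v-c['cy'])/f,1])
def at(c,u,v,z):
    o,d=ray(c,u,v); return o+d*(z-o[2])/d[2]
E
python3 - <<'E'
from h import *
for n in('scene','top'):
    c=cam(n,n+'0.png'); print(n,c['fovy'],c['cx'],c['cy'],np.round(c['T'],3).tolist())
s=state(); print(s['ee_pos'],s['orientation'],s['t'])
E
```

```text
scene 57.35471463476237 325.57092292103476 197.05948079780248 [[0.604, -0.437, 0.667, -0.18], [-0.797, -0.327, 0.507, -0.599], [-0.004, -0.838, -0.546, 0.627], [0.0, 0.0, 0.0, 1.0]]
top 47.607696343154004 319.65137365311915 200.0130149160024 [[0.095, -0.975, 0.202, 0.23], [-0.995, -0.092, 0.024, -0.092], [-0.005, -0.204, -0.979, 1.336], [0.0, 0.0, 0.0, 1.0]]
[ 0.2274218  -0.60829514  0.2304967 ] [-7.75922895e-04  9.84035605e-01  1.77969907e-01 -1.97266878e-04] 0.1
```

View pics/scene0.png

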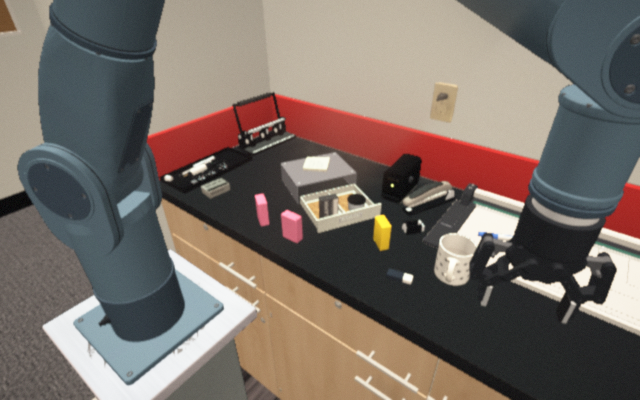

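View pics/top0.png

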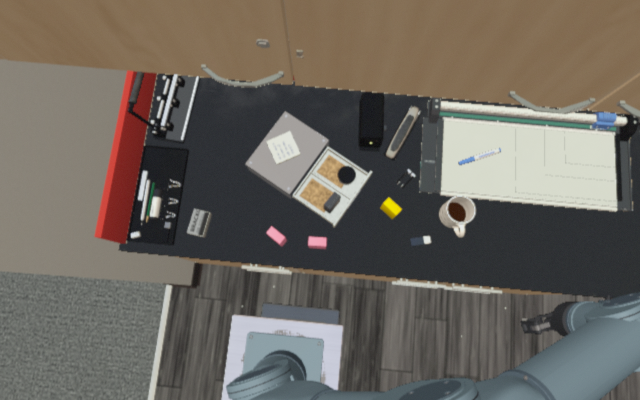

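Both pictures show the grey unit at about (290,152) in the top view, with its drawer open towards the lower right. Candidates for the box:
- the box in the drawer at top (332,202) / scene (327,205)
- pink boxes at top (277,236) and (317,242)
- a yellow box at top (391,208)

Only the one in the drawer, beside the black-lidded tub at (347,175), fits the description. I'll confirm it in one enlarged crop.

```bash
python3 - <<'E'
from h import *
a=cv2.imread('pics/top0.png')[105:230,235:385]; b=cv2.imread('pics/scene0.png')[145:245,270:390]
a=cv2.resize(a,None,fx=4,fy=4,interpolation=cv2.INTER_CUBIC)
cv2.imwrite('pics/topcrop.png',a)
b=cv2.resize(b,None,fx=6,fy=6,interpolation=cv2.INTER_CUBIC)
cv2.imwrite('pics/scenecrop.png',b)
E
```

```text
(no output)
```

View pics/topcrop.png

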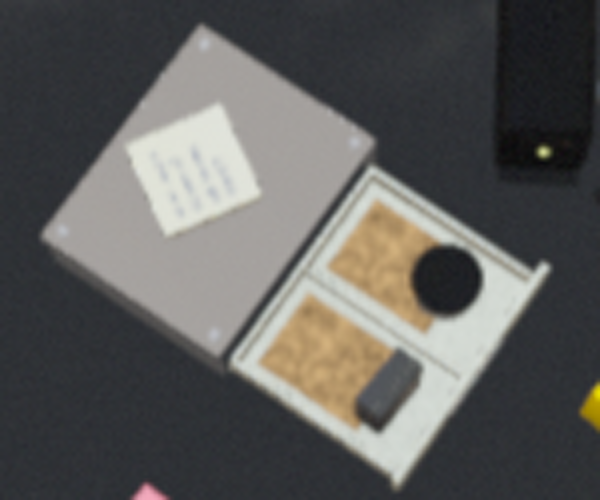

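View pics/scenecrop.png

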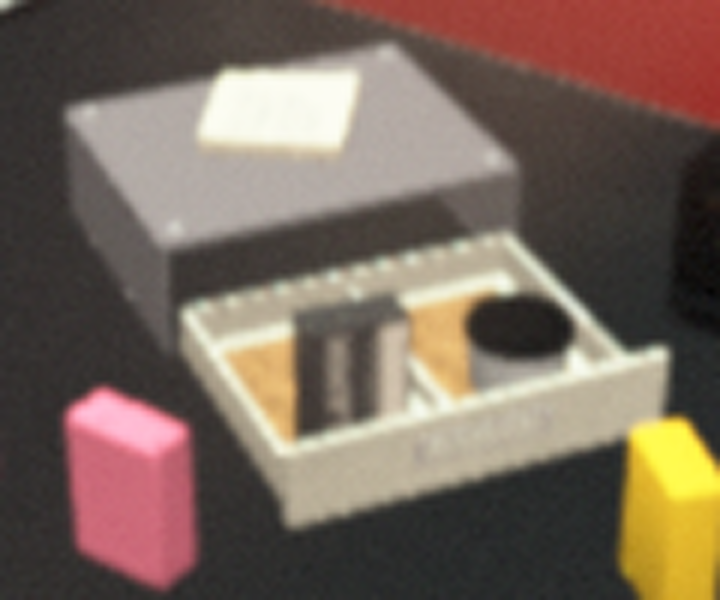

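The crops show the standing dark grey box in the left bay (top crop (390,388)). The tub is at (447,280) in the right bay. The front panel's top edge runs from (549,266) to (398,483), and a cork pad lies behind the box.

```bash
python3 - <<'E'
from h import *
c=cam('top')
P=lambda u,v,z:at(c,235+u/4,105+v/4,z)
pr=P(549,266,.045); pl=P(398,485,.045)
print('panel',pr,pl,np.linalg.norm(pr-pl)); d=(pl-pr)[:2]; d/=np.linalg.norm(d)
print('yaw of x from panel',np.arctan2(-d[0],d[1]))
R=[P(*q,.066) for q in[(202,25),(375,140),(222,352),(42,237)]]
print('roof',np.round(R,3)); print([np.linalg.norm(R[i]-R[i-1]) for i in range(4)])
for a,b in((0,1),(3,2)): e=(R[a]-R[b])[:2]; print('yaw',np.arctan2(e[1],e[0]))
for q in[(400,348),(421,360),(380,415),(357,398)]: print('box',P(*q,.081))
print('tub',P(447,280,.037))
for q in[(310,294),(258,358),(380,200)]: print('cork',P(*q,.006))
E
```

```text
panel [ 0.59612699 -0.2059797   0.045     ] [ 0.42355288 -0.10976107  0.045     ] 0.19758504872029478
yaw of x from panel 1.0621753418868711
roof [[ 0.751  0.067  0.066]
 [ 0.674 -0.07   0.066]
 [ 0.504  0.025  0.066]
 [ 0.577  0.165  0.066]]
[np.float64(0.19972023410419162), np.float64(0.15718128224641223), np.float64(0.19409497286033547), np.float64(0.15762364982345334)]
yaw 1.0541224636523188
yaw 1.089831160993985
box [ 0.51594795 -0.10199009  0.081     ]
box [ 0.50866975 -0.1175631   0.081     ]
box [ 0.46647175 -0.09225373  0.081     ]
box [ 0.477088  -0.0750024  0.081    ]
tub [ 0.58062723 -0.13238105  0.037     ]
cork [ 0.56837084 -0.03110507  0.006     ]
cork [0.51535956 0.00289532 0.006     ]
cork [ 0.64718513 -0.07709537  0.006     ]
```

Call:
step_arm:
  targets:
    - {"tx": 385, "ty": -354, "tz": 0, "rz": -0.67, "jaw": 0}
    - {"tx": 385, "ty": -354, "tz": 0, "rz": -0.67, "jaw": 0}
    - {"tx": 385, "ty": -354, "tz": 0, "rz": -0.67, "jaw": 0}
    - {"tx": 385, "ty": -354, "tz": 0, "rz": -0.67, "jaw": 0}
    - {"tx": 385, "ty": -354, "tz": 0, "rz": -0.67, "jaw": 0}
    - {"tx": 385, "ty": -354, "tz": 0, "rz": -0.67, "jaw": 0}
    - {"tx": 385, "ty": -354, "tz": 0, "rz": -0.67, "jaw": 0}
    - {"tx": 385, "ty": -354, "tz": 0, "rz": -0.67, "jaw": 0}
    - {"tx": 385, "ty": -354, "tz": 0, "rz": -0.67, "jaw": 0}
    - {"tx": 385, "ty": -354, "tz": 60, "rz": -0.67, "jaw": 0}

```text
invalid input at $.targets[0]: expected keys rx, ry, rz, tx, ty, tz, jaw
```

```bash
python3 - <<'E'
from h import *
from scipy.spatial.transform import Rotation as Ro
s=state(); q=s['orientation']; R=Ro.from_quat(np.r_[q[1:],q[0]]).as_matrix(); print(s['t'],s['ee_pos'],R.round(3).tolist(),s['grip_width'])
a=[cv2.cvtColor(cam('top')['image'],cv2.COLOR_RGB2BGR)[105:255,225:425],cv2.cvtColor(cam('wrist')['image'],cv2.COLOR_RGB2BGR)]
cv2.imwrite('pics/w1.png',cv2.hconcat([cv2.resize(a[0],(400,300),interpolation=cv2.INTER_CUBIC),cv2.resize(a[1],(400,250)).__class__(0) if 0 else cv2.copyMakeBorder(cv2.resize(a[1],(400,250)),0,50,0,0,0)]))
E
```

```text
0.15 [ 0.22744799 -0.60839264  0.23062036] [[0.937, 0.35, -0.001], [0.35, -0.937, 0.001], [-0.0, -0.001, -1.0]] 0.08521148859705914
```

View pics/w1.png

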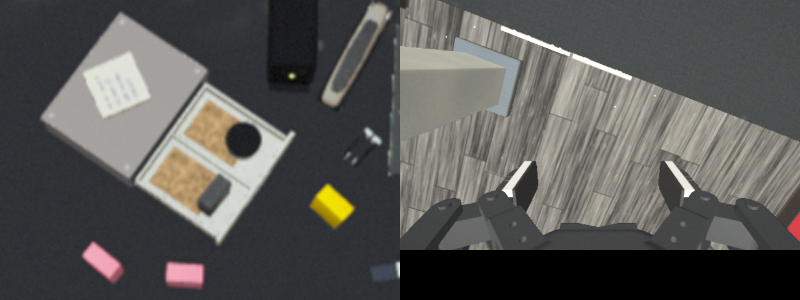

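The picture shows the scene unchanged: the arm hasn't moved, because the move was refused for missing keys. I'll send it again with every key.

Call:
step_arm:
  targets:
    - {"tx": 385, "ty": -354, "tz": 0, "rx": 0, "ry": 0, "rz": -0.67, "jaw": 0}
    - {"tx": 385, "ty": -354, "tz": 0, "rx": 0, "ry": 0, "rz": -0.67, "jaw": 0}
    - {"tx": 385, "ty": -354, "tz": 0, "rx": 0, "ry": 0, "rz": -0.67, "jaw": 0}
    - {"tx": 385, "ty": -354, "tz": 0, "rx": 0, "ry": 0, "rz": -0.67, "jaw": 0}
    - {"tx": 385, "ty": -354, "tz": 0, "rx": 0, "ry": 0, "rz": -0.67, "jaw": 0}
    - {"tx": 385, "ty": -354, "tz": 0, "rx": 0, "ry": 0, "rz": -0.67, "jaw": 0}
    - {"tx": 385, "ty": -354, "tz": 0, "rx": 0, "ry": 0, "rz": -0.67, "jaw": 0}
    - {"tx": 385, "ty": -354, "tz": 0, "rx": 0, "ry": 0, "rz": -0.67, "jaw": 0}
    - {"tx": 385, "ty": -354, "tz": 0, "rx": 0, "ry": 0, "rz": -0.67, "jaw": 0}
    - {"tx": 385, "ty": -354, "tz": 60, "rx": 0, "ry": 0, "rz": -0.67, "jaw": 0}

```text
t: 1.5
ee_pos: [0.4695, -0.1409, 0.1742]
orientation: [0.004, 0.87, 0.493, 0.004]
contact_force: [0.3, -1.4, -1.0]
grip_width: -0.0003
grip_force: 0.0
```

```bash
python3 - <<'E'
from h import *
from scipy.spatial.transform import Rotation as Ro
s=state(); q=s['orientation']; R=Ro.from_quat(np.r_[q[1:],q[0]]).as_matrix(); print(s['t'],s['ee_pos'],R.round(3).tolist(),s['grip_width'])
c=cam('wrist','w2.png'); print(c['fovy'],np.round(c['T'],3).tolist())
E
```

```text
1.5 [ 0.46946622 -0.14091956  0.17418754] [[0.513, 0.858, 0.011], [0.858, -0.513, -0.002], [0.004, 0.01, -1.0]] -0.00030214208531911075
62.489530512513696 [[0.859, -0.495, -0.135, 0.504], [-0.513, -0.823, -0.246, -0.079], [0.011, 0.28, -0.96, 0.316], [0.0, 0.0, 0.0, 1.0]]
```

View pics/w2.png

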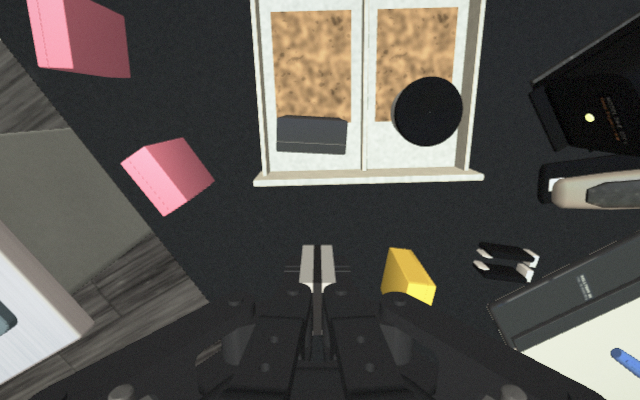

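The wrist picture shows the box's top face from about (277,152)–(346,155) at its front edge back to row 117–122. The panel's top edge runs from (254,184) to (483,178), and the tub lid is at (427,111), well clear.

```bash
python3 - <<'E'
from h import *
c=cam('wrist'); ux=np.array([np.cos(1.07),np.sin(1.07)])
g=cv2.cvtColor(c['image'],cv2.COLOR_RGB2GRAY); print(g[105:165:2,312])
pr=at(c,483,180,.045)[:2]; pl=at(c,254,186,.045)[:2]; d=(pl-pr)/np.linalg.norm(pl-pr); m=(pl+pr)/2
x=np.array([d[1],-d[0]]); print('panel',m,np.linalg.norm(pl-pr),'yaw',np.arctan2(x[1],x[0]))
for n,u,v,z in[('fl',277,153,.081),('fr',346,156,.081),('bl',285,115,.006),('br',347,122,.006),('bl81',285,115,.081),('br81',347,122,.081),('tub',428,111,.037),('padfl',272,12,.006),('padfr',350,10,.006)]:
    p=at(c,u,v,z)[:2]; print(n,p.round(4),'rel',(x@(p-m)).round(4),(d@(p-m)).round(4))
e=np.array(state()['ee_pos'])[:2]; print('tcp rel',x@(e-m),d@(e-m))
E
```

```text
[148 139 148  60  81  80  82  80  79  83  78  81  81  80  77  82  92  79
  81  84  78  73 237 237 234 234 232 236 239 235]
panel [ 0.50156819 -0.15198367] 0.1859104041365759 yaw 1.0593346600732487
fl [ 0.4578 -0.0915] rel 0.0313 0.0678
fr [ 0.4973 -0.1175] rel 0.028 0.0206
bl [ 0.4685 -0.0712] rel 0.0543 0.0684
br [ 0.5125 -0.1045] rel 0.0467 0.0137
bl81 [ 0.476  -0.0731] rel 0.0563 0.0609
br81 [ 0.509  -0.0981] rel 0.0506 0.0199
tub [ 0.5699 -0.1273] rel 0.055 -0.0474
padfl [0.5029 0.0026] rel 0.1354 0.0745
padfr [ 0.558  -0.0288] rel 0.135 0.0111
tcp rel -0.01070458209917491 0.04130630351817981
```

```bash
python3 - <<'E'
from h import *
c=cam('wrist'); print(np.round(c['T'],4).tolist(),state()['ee_pos'])
c['T']=np.array([[0.859,-0.495,-0.135,0.504],[-0.513,-0.823,-0.246,-0.079],[0.011,0.28,-0.96,0.316],[0,0,0,1]])
pr=at(c,483,180,.045)[:2]; pl=at(c,254,186,.045)[:2]; d=(pl-pr)/np.linalg.norm(pl-pr); m=(pl+pr)/2
x=np.array([d[1],-d[0]]); print('panel',m,np.linalg.norm(pl-pr),'yaw',np.arctan2(x[1],x[0]))
for n,u,v,z in[('fl',277,153,.081),('fr',346,156,.081),('tub',428,111,.037)]:
    p=at(c,u,v,z)[:2]; print(n,p.round(4),'rel',(x@(p-m)).round(4),(d@(p-m)).round(4))
E
```

```text
[[0.8573, -0.4911, -0.1545, 0.4979], [-0.5148, -0.8229, -0.2407, -0.0795], [-0.0089, 0.2859, -0.9582, 0.3086], [0.0, 0.0, 0.0, 1.0]] [ 0.46194323 -0.14187075  0.16960252]
panel [ 0.51197374 -0.15641229] 0.1934479737881103 yaw 1.0567187584920514
fl [ 0.4653 -0.0933] rel 0.032 0.0717
fr [ 0.5064 -0.1204] rel 0.0286 0.0226
tub [ 0.5827 -0.1306] rel 0.0573 -0.0488
```

Call:
step_arm:
  targets:
    - {"tx": 0, "ty": 2, "tz": 50, "rx": 0, "ry": 0, "rz": 0, "jaw": 0}
    - {"tx": 0, "ty": 2, "tz": 90, "rx": 0, "ry": 0, "rz": 0, "jaw": 0}
    - {"tx": 0, "ty": 2, "tz": 104, "rx": 0, "ry": 0, "rz": 0, "jaw": 0}
    - {"tx": 8, "ty": 2, "tz": 104, "rx": 0, "ry": 0, "rz": 0, "jaw": 0}
    - {"tx": 16, "ty": 2, "tz": 104, "rx": 0, "ry": 0, "rz": 0, "jaw": 0}
    - {"tx": 20, "ty": 2, "tz": 104, "rx": 0, "ry": 0, "rz": 0, "jaw": 0}
    - {"tx": 22, "ty": 2, "tz": 104, "rx": 0, "ry": 0, "rz": 0, "jaw": 0}
    - {"tx": 22, "ty": 2, "tz": 104, "rx": 0, "ry": 0, "rz": 0, "jaw": 0}

```text
t: 2.65
ee_pos: [0.4775, -0.1246, 0.0676]
orientation: [0.0, 0.871, 0.492, 0.0]
contact_force: [0.5, -0.1, 0.0]
grip_width: 0.0002
grip_force: 0.0
```

Call:
step_arm:
  targets:
    - {"tx": 3, "ty": 0, "tz": 1, "rx": 0, "ry": 0, "rz": 0, "jaw": 0}
    - {"tx": 6, "ty": 0, "tz": 1, "rx": 0, "ry": 0, "rz": 0, "jaw": 0}
    - {"tx": 9, "ty": 0, "tz": 1, "rx": 0, "ry": 0, "rz": 0, "jaw": 0}
    - {"tx": 12, "ty": 0, "tz": 1, "rx": 0, "ry": 0, "rz": 0, "jaw": 0}
    - {"tx": 15, "ty": 0, "tz": 1, "rx": 0, "ry": 0, "rz": 0, "jaw": 0}
    - {"tx": 18, "ty": 0, "tz": 1, "rx": 0, "ry": 0, "rz": 0, "jaw": 0}
    - {"tx": 18, "ty": 0, "tz": 1, "rx": 0, "ry": 0, "rz": 0, "jaw": 0}

```text
t: 3.52
ee_pos: [0.4868, -0.1089, 0.0663]
orientation: [-0.0, 0.871, 0.492, 0.0]
contact_force: [-0.3, 0.5, 0.2]
grip_width: 0.0
grip_force: 0.0
```

```bash
python3 - <<'E'
from h import *
a=[cv2.cvtColor(cam(n)['image'],cv2.COLOR_RGB2BGR) for n in('scene','wrist')]
cv2.imwrite('pics/p1.png',cv2.hconcat([cv2.resize(a[0][145:245,290:390],(400,400),interpolation=cv2.INTER_CUBIC),a[1][0:200,220:420].repeat(2,0).repeat(2,1)]))
s=state();print(s['ee_pos'],s['contact_force'])
E
```

```text
[ 0.48654257 -0.10920696  0.06622048] [ 0.17203674 -0.45475374  0.29906219]
```

View pics/p1.png

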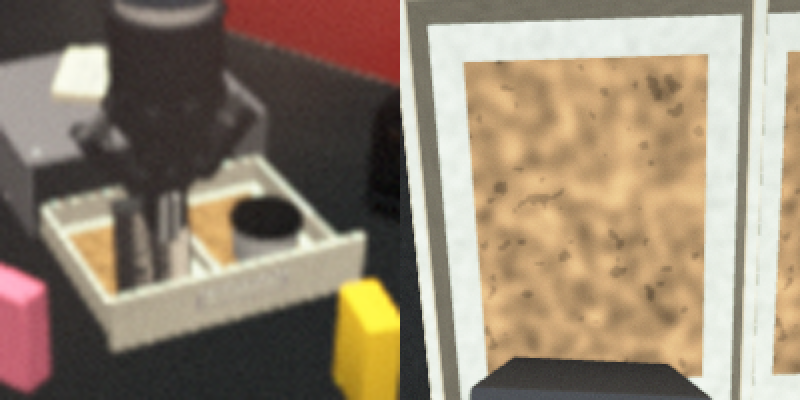

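The fingers are on the box, centred, and the box still stands in front of the pad, apparently starting to lean. I'll keep pushing slowly.

Call:
step_arm:
  targets:
    - {"tx": 3, "ty": 0, "tz": 0, "rx": 0, "ry": 0, "rz": 0, "jaw": 0}
    - {"tx": 6, "ty": 0, "tz": 0, "rx": 0, "ry": 0, "rz": 0, "jaw": 0}
    - {"tx": 9, "ty": 0, "tz": 0, "rx": 0, "ry": 0, "rz": 0, "jaw": 0}
    - {"tx": 12, "ty": 0, "tz": 0, "rx": 0, "ry": 0, "rz": 0, "jaw": 0}
    - {"tx": 15, "ty": 0, "tz": 0, "rx": 0, "ry": 0, "rz": 0, "jaw": 0}
    - {"tx": 15, "ty": 0, "tz": 0, "rx": 0, "ry": 0, "rz": 0, "jaw": 0}
    - {"tx": 15, "ty": 0, "tz": 0, "rx": 0, "ry": 0, "rz": 0, "jaw": 0}
    - {"tx": 15, "ty": 0, "tz": 0, "rx": 0, "ry": 0, "rz": 0, "jaw": 0}

```text
t: 4.62
ee_pos: [0.4943, -0.0965, 0.0663]
orientation: [0.0, 0.871, 0.492, -0.0]
contact_force: [0.5, 0.2, -1.4]
grip_width: 0.0001
grip_force: 0.0
```

```bash
python3 - <<'E'
from h import *
a=[cv2.cvtColor(cam(n)['image'],cv2.COLOR_RGB2BGR) for n in('scene','wrist')]
cv2.imwrite('pics/p2.png',cv2.hconcat([cv2.resize(a[0][145:245,290:390],(300,300),interpolation=cv2.INTER_CUBIC),cv2.resize(a[1],(480,300))]))
s=state();print(s['ee_pos'],s['contact_force'])
E
```

```text
[ 0.49433138 -0.09646413  0.06625867] [-0.72840533  0.63478791  0.25501236]
```

View pics/p2.png

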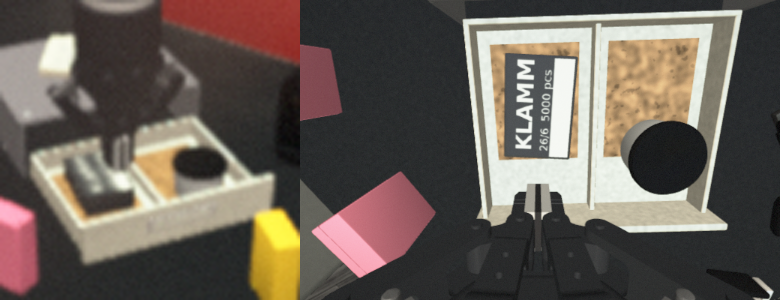

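The box lies flat on the left pad with its label up, centred at about (319,141) in wrist pixels. I'll check that against the pad.

```bash
python3 - <<'E'
from h import *
c=cam('wrist'); k=4/3; m=np.array([.511,-.157]); x=np.array([np.cos(1.06),np.sin(1.06)]); y=np.array([-x[1],x[0]])
f=lambda u,v,z:(lambda p:(round(x@p,4),round(y@p,4)))(at(c,(u-300)*k,v*k,z)[:2]-m)
for n,u,v,z in[('b',507,52,.03),('b',577,58,.03),('b',570,158,.03),('b',505,156,.03),('padfl',490,43,.006),('padfr',580,40,.006),('padnl',498,157,.006),('panL',477,214,.045),('panR',727,228,.045)]: print(n,f(u,v,z))
e=np.array(state()['ee_pos'])[:2]-m; print('tcp',x@e,y@e)
E
```

```text
b (np.float64(0.1341), np.float64(0.0626))
b (np.float64(0.1289), np.float64(0.0156))
b (np.float64(0.058), np.float64(0.02))
b (np.float64(0.0612), np.float64(0.069))
padfl (np.float64(0.1433), np.float64(0.0777))
padfr (np.float64(0.1432), np.float64(0.0099))
padnl (np.float64(0.053), np.float64(0.0786))
panL (np.float64(0.0214), np.float64(0.0907))
panR (np.float64(0.0035), np.float64(-0.0972))
tcp 0.044707388502974905 0.04413465151861779
```

Call:
step_arm:
  targets:
    - {"tx": -30, "ty": 10, "tz": -10, "rx": 0, "ry": 0, "rz": -0.03, "jaw": 0}
    - {"tx": -79, "ty": 40, "tz": -10, "rx": 0, "ry": 0, "rz": -0.03, "jaw": 0}
    - {"tx": -79, "ty": 47, "tz": -10, "rx": 0, "ry": 0, "rz": -0.03, "jaw": 0}
    - {"tx": -79, "ty": 47, "tz": -10, "rx": 0, "ry": 0, "rz": -0.03, "jaw": 0}
    - {"tx": -79, "ty": 47, "tz": 20, "rx": 0, "ry": 0, "rz": -0.03, "jaw": 0}
    - {"tx": -79, "ty": 47, "tz": 43, "rx": 0, "ry": 0, "rz": -0.03, "jaw": 0}
    - {"tx": -79, "ty": 47, "tz": 43, "rx": 0, "ry": 0, "rz": -0.03, "jaw": 0}
    - {"tx": -79, "ty": 47, "tz": 43, "rx": 0, "ry": 0, "rz": -0.03, "jaw": 0}

```text
t: 5.78
ee_pos: [0.4944, -0.1873, 0.024]
orientation: [0.0, 0.863, 0.505, 0.0]
contact_force: [-0.7, 0.7, -0.4]
grip_width: 0.0003
grip_force: 0.0
```

Call:
step_arm:
  targets:
    - {"tx": 10, "ty": 0, "tz": 0, "rx": 0, "ry": 0, "rz": 0, "jaw": 0}
    - {"tx": 18, "ty": 0, "tz": 0, "rx": 0, "ry": 0, "rz": 0, "jaw": 0}
    - {"tx": 22, "ty": 0, "tz": 0, "rx": 0, "ry": 0, "rz": 0, "jaw": 0}
    - {"tx": 26, "ty": 0, "tz": 0, "rx": 0, "ry": 0, "rz": 0, "jaw": 0}
    - {"tx": 30, "ty": 0, "tz": 0, "rx": 0, "ry": 0, "rz": 0, "jaw": 0}
    - {"tx": 36, "ty": 0, "tz": 0, "rx": 0, "ry": 0, "rz": 0, "jaw": 0}
    - {"tx": 42, "ty": 0, "tz": 0, "rx": 0, "ry": 0, "rz": 0, "jaw": 0}
    - {"tx": 48, "ty": 0, "tz": 0, "rx": 0, "ry": 0, "rz": 0, "jaw": 0}
    - {"tx": 54, "ty": 0, "tz": 0, "rx": 0, "ry": 0, "rz": 0, "jaw": 0}
    - {"tx": 60, "ty": 0, "tz": 0, "rx": 0, "ry": 0, "rz": 0, "jaw": 0}

```text
t: 7.02
ee_pos: [0.5235, -0.1357, 0.0233]
orientation: [0.0, 0.863, 0.505, -0.0]
contact_force: [-1.1, -2.2, -0.3]
grip_width: -0.0
grip_force: 1.4
```

Call:
step_arm:
  targets:
    - {"tx": 7, "ty": 0, "tz": 0, "rx": 0, "ry": 0, "rz": 0, "jaw": 0}
    - {"tx": 14, "ty": 0, "tz": 0, "rx": 0, "ry": 0, "rz": 0, "jaw": 0}
    - {"tx": 21, "ty": 0, "tz": 0, "rx": 0, "ry": 0, "rz": 0, "jaw": 0}
    - {"tx": 28, "ty": 0, "tz": 0, "rx": 0, "ry": 0, "rz": 0, "jaw": 0}
    - {"tx": 35, "ty": 0, "tz": 0, "rx": 0, "ry": 0, "rz": 0, "jaw": 0}
    - {"tx": 42, "ty": 0, "tz": 0, "rx": 0, "ry": 0, "rz": 0, "jaw": 0}
    - {"tx": 49, "ty": 0, "tz": 0, "rx": 0, "ry": 0, "rz": 0, "jaw": 0}
    - {"tx": 56, "ty": 0, "tz": 0, "rx": 0, "ry": 0, "rz": 0, "jaw": 0}
    - {"tx": 63, "ty": 0, "tz": 0, "rx": 0, "ry": 0, "rz": 0, "jaw": 0}
    - {"tx": 70, "ty": 0, "tz": 0, "rx": 0, "ry": 0, "rz": 0, "jaw": 0}

```text
t: 8.28
ee_pos: [0.5579, -0.0746, 0.0233]
orientation: [0.0, 0.863, 0.505, 0.0]
contact_force: [0.4, -2.9, 0.4]
grip_width: -0.0003
grip_force: 1.5
```

Call:
step_arm:
  targets:
    - {"tx": 7, "ty": 0, "tz": 0, "rx": 0, "ry": 0, "rz": 0, "jaw": 0}
    - {"tx": 14, "ty": 0, "tz": 0, "rx": 0, "ry": 0, "rz": 0, "jaw": 0}
    - {"tx": 21, "ty": 0, "tz": 0, "rx": 0, "ry": 0, "rz": 0, "jaw": 0}
    - {"tx": 26, "ty": 0, "tz": 0, "rx": 0, "ry": 0, "rz": 0, "jaw": 0}
    - {"tx": 30, "ty": 0, "tz": 0, "rx": 0, "ry": 0, "rz": 0, "jaw": 0}
    - {"tx": 33, "ty": 0, "tz": 0, "rx": 0, "ry": 0, "rz": 0, "jaw": 0}
    - {"tx": 36, "ty": 0, "tz": 0, "rx": 0, "ry": 0, "rz": 0, "jaw": 0}
    - {"tx": 38, "ty": 0, "tz": 0, "rx": 0, "ry": 0, "rz": 0, "jaw": 0}
    - {"tx": 40, "ty": 0, "tz": 0, "rx": 0, "ry": 0, "rz": 0, "jaw": 0}
    - {"tx": 40, "ty": 0, "tz": 0, "rx": 0, "ry": 0, "rz": 0, "jaw": 0}

```text
t: 9.52
ee_pos: [0.5773, -0.0397, 0.0233]
orientation: [-0.0, 0.863, 0.505, 0.0]
contact_force: [0.4, -1.3, 0.2]
grip_width: 0.0001
grip_force: 0.6
```

Call:
step_arm:
  targets:
    - {"tx": 1, "ty": 0, "tz": 0, "rx": 0, "ry": 0, "rz": 0, "jaw": 0}
    - {"tx": 2, "ty": 0, "tz": 0, "rx": 0, "ry": 0, "rz": 0, "jaw": 0}
    - {"tx": 3, "ty": 0, "tz": 0, "rx": 0, "ry": 0, "rz": 0, "jaw": 0}
    - {"tx": 4, "ty": 0, "tz": 0, "rx": 0, "ry": 0, "rz": 0, "jaw": 0}
    - {"tx": 4, "ty": 0, "tz": 0, "rx": 0, "ry": 0, "rz": 0, "jaw": 0}
    - {"tx": 4, "ty": 0, "tz": 0, "rx": 0, "ry": 0, "rz": 0, "jaw": 0}

```text
t: 10.28
ee_pos: [0.5791, -0.0364, 0.0232]
orientation: [-0.0, 0.863, 0.505, 0.0]
contact_force: [-1.2, -1.1, 1.2]
grip_width: 0.0003
grip_force: 0.8
```

Not at the hard stop yet; I'll push on gently until the force rises.

Call:
step_arm:
  targets:
    - {"tx": 1, "ty": 0, "tz": 0, "rx": 0, "ry": 0, "rz": 0, "jaw": 0}
    - {"tx": 2, "ty": 0, "tz": 0, "rx": 0, "ry": 0, "rz": 0, "jaw": 0}
    - {"tx": 3, "ty": 0, "tz": 0, "rx": 0, "ry": 0, "rz": 0, "jaw": 0}
    - {"tx": 4, "ty": 0, "tz": 0, "rx": 0, "ry": 0, "rz": 0, "jaw": 0}
    - {"tx": 4, "ty": 0, "tz": 0, "rx": 0, "ry": 0, "rz": 0, "jaw": 0}

```text
t: 10.9
ee_pos: [0.5799, -0.0351, 0.0232]
orientation: [0.0, 0.864, 0.504, -0.002]
contact_force: [-6.1, -5.3, 4.1]
grip_width: -0.0001
grip_force: 3.8
```

```bash
python3 - <<'E'
from h import *
a=[cv2.cvtColor(cam(n)['image'],cv2.COLOR_RGB2BGR) for n in('scene','wrist')]
cv2.imwrite('pics/p3.png',cv2.hconcat([cv2.resize(a[0][145:245,270:370],(300,300),interpolation=cv2.INTER_CUBIC),cv2.resize(a[1],(480,300))]))
s=state();print(s['ee_pos'],s['contact_force'])
E
```

```text
[ 0.57988254 -0.03510037  0.02317186] [-4.97509763 -5.01232779  5.43003516]
```

View pics/p3.png

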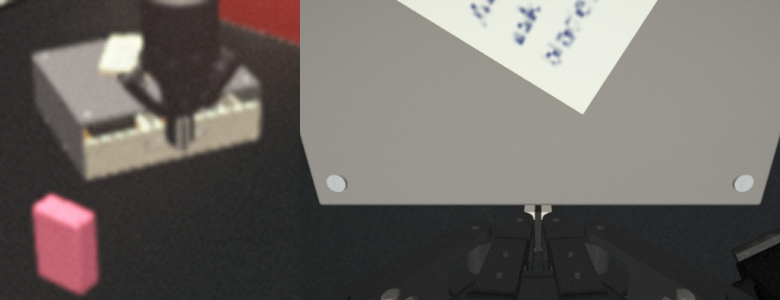

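The force has risen while the tip has stopped, and the TCP is 15 mm short of the mouth. That is about half a pad plus the panel thickness, so this fits the hard stop. The scene crop shows the panel at the mouth. I'll back away and check.

Call:
step_arm:
  targets:
    - {"tx": 2, "ty": 0, "tz": 0, "rx": 0, "ry": 0, "rz": 0, "jaw": 0}
    - {"tx": 2, "ty": 0, "tz": 0, "rx": 0, "ry": 0, "rz": 0, "jaw": 0}
    - {"tx": -20, "ty": 0, "tz": 0, "rx": 0, "ry": 0, "rz": 0, "jaw": 0}
    - {"tx": -60, "ty": 0, "tz": -10, "rx": 0, "ry": 0, "rz": 0, "jaw": 0}
    - {"tx": -100, "ty": 0, "tz": -60, "rx": 0, "ry": 0, "rz": 0, "jaw": 0}
    - {"tx": -120, "ty": 0, "tz": -100, "rx": 0, "ry": 0, "rz": 0, "jaw": 0}
    - {"tx": -120, "ty": 0, "tz": -100, "rx": 0, "ry": 0, "rz": 0, "jaw": 0}
    - {"tx": -120, "ty": 0, "tz": -100, "rx": 0, "ry": 0, "rz": 0, "jaw": 0}

```text
t: 12.0
ee_pos: [0.5223, -0.1373, 0.123]
orientation: [-0.0, 0.863, 0.505, 0.0]
contact_force: [-1.2, 0.2, -0.3]
grip_width: 0.0001
grip_force: 0.0
```

```bash
python3 - <<'E'
from h import *
a=[cv2.cvtColor(cam(n)['image'],cv2.COLOR_RGB2BGR) for n in('scene','wrist')]
cv2.imwrite('pics/p4.png',cv2.hconcat([cv2.resize(a[0][145:245,270:370],(300,300),interpolation=cv2.INTER_CUBIC),cv2.resize(a[1],(480,300))]))
s=state();print(s['ee_pos'],s['contact_force'],s['t'])
E
```

```text
[ 0.5218926  -0.13661977  0.12220697] [-0.32398023  0.24357961  0.44811788] 12.1
```

View pics/p4.png

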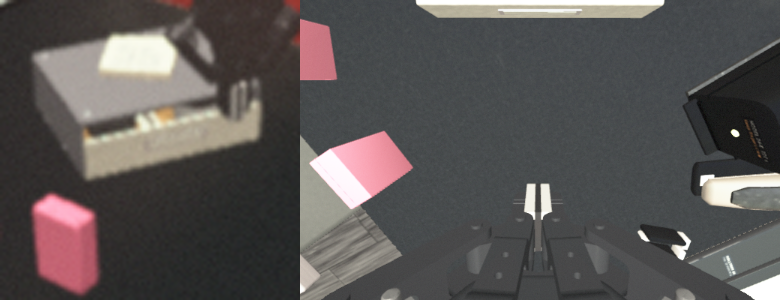

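The box is inside, and the panel sits at the mouth with only the open strip above it. In the wrist crop the panel's outer face runs from its top edge at row ~6 to its bottom edge at row ~18. I'll put numbers on the joint value.

```bash
python3 - <<'E'
from h import *
m=np.array([.511,-.157]); x=np.array([np.cos(1.06),np.sin(1.06)])
c=cam('wrist'); k=4/3
for u,v,z in[(436,17.5,.002),(644,17.5,.002),(418,5,.045),(662,5,.045)]: print(x@(at(c,(u-300)*k,v*k,z)[:2]-m))
c=cam('top','top9.png'); t=cv2.imread('pics/top9.png'); a=cv2.imread('pics/top0.png')
d=cv2.absdiff(a,t).max(2); d[260:]=0; n,_,s,ce=cv2.connectedComponentsWithStats(cv2.morphologyEx((d>40).astype('uint8'),cv2.MORPH_OPEN,np.ones((2,2))))
print([(q[:5].tolist()) for q in s[1:] if q[4]>8])
E
```

```text
0.1507081783650027
0.1506907567642744
0.1503672209568323
0.1503417798746632
[[291, 127, 106, 134, 8603], [318, 254, 13, 7, 67]]
```

```bash
python3 -c "
from h import *
print(hand_in())"
```

```text
the job is handed in; nothing more can be done
None
```

The job is handed in, though the hand-in gave no verdict: the staple box tipped flat onto the left cork pad (measured about 3 mm from its centre), the drawer was then pushed to its stop (measured 0.150 m), and the arm backed clear without going near the bystanders.

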